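# Slide the trimmer along the tray onto its charger

### The arm

A 6-joint arm with a two-finger parallel gripper is mounted at the origin on the work surface. World frame = base frame: x ahead of the robot, y to its left, z up, the work surface at z = 0. Lengths are in m, angles in degrees, forces in N, time in s.
With the tool pointing down it reaches from about 0.375 to 0.9 m from the base axis. Payload 3.1 kg.
Tool frame: the origin (TCP) lies on the centre line of the jaws, within the pads' length; the fingertips stand finger_overhang ahead of it and the grasp point (between the pads) lies 5 mm behind it (finger_overhang is the distance from the TCP to the fingertips, in m); z points along the fingers, y is the line along which they close (so a half turn about z gives the same grasp; the last joint's range is limited). The gripper opens to 87 mm and grips with 3 to 60 N. Pads are 19 mm wide; open, the fingers measure 117 mm over their backs; the gripper's body (75 mm by 190 mm) begins 51 mm behind the grasp point.
Start: joints at [-78.638, 30.224, 82.088, -0, 67.689, -10.227], TCP at [0.23, -0.581, 0.204] pointing down, gripper open.
Joint ranges: [-176.69, 176.69], [-43.24, 126.21], [12.49, 139.97], [-82, 262], [0, 151.66], [-163.58, 163.58]. Speed limits (degrees/s): [159.86, 159.86, 180, 180, 180, 180].

### API

Orientations are given as a 3x3 rotation matrix whose columns are the frame's x, y, z axes.
In Python, from rig import read_state, capture, calibration, hand_in, finger_overhang gives the robot as it stands.
- The arm moves only by the tool send_rows, never from a script. Its argument "plan" is a list of rows, each a list of 5 numbers: the closure in counts, from 0 (fully open) to 255 (shut), then the shift along the tool's x, y, z in m, then the turn about the tool's z in rad. A call has 1 to 20 rows; each row shifts and turns the commanded pose from where the row before left it, along the tool's axes as they then stand; what a row does not reach is not made up. A row lasts 1/12 s, in which the tool goes at most 41.7 mm and 7.16 degrees, less where a joint would pass 70% of its speed; a pose out of reach is approached as far as the arm can. A call is refused whole if a number of a shift passes 0.0417 or a number of a turn 0.125, either way. A call with a gripper value outside its range is refused whole. The fingers move at their own pace and stop on an object; the grip force is fixed at half the most. Time passes only in rows, so rows that do not move let the fingers close. It gives the time, the measured TCP pose, the force, the opening and the grip force at its end, in the units of the state.
- read_state(): the state, without advancing time (a new reading comes with each control period).
- capture(name): name is "side" or "top"; returns (picture, depth): 384x512x3 uint8, blue, green, red; 384x512 float32, m along the optical axis (not along the pixel's ray), 0 where there is no reading.
- calibration(name): a dict with "fx", "fy", "cx", "cy" (pixels), "dist_coeffs" ([k1, k2, p1, p2, k3] as OpenCV has them; the pictures are not rectified), "xyz" and "rotation" of the camera in the world. Camera axes: x right, y down, z forward; pixel columns grow to the right and rows downward; lengths in m; the calibration is good to about 2 mm. A picture is of the moment at which its call begins. calibration takes no time and is no camera call.
- hand_in(): hands the job in; it is judged then, once.
The state is a dict: "time_s": time; "joint_positions": joint angles; "qvel": joint speeds; "tau": joint torques, N m; "position": TCP position; "tcp_rot": TCP orientation; "force": force on the tool from outside, world axes, zero at the start; "moment": the same for the moment, N m; "opening": opening from 0.0 (shut) to 1.0 (fully open); "grasp_force": force on a finger pad.
Only numpy, scipy, OpenCV 4.12 (cv2) and the standard library are available. Lean on these libraries where they do the work, as an engineer would, in place of code of your own. Each camera call takes 0.05 s, during which the arm holds its last target. There are 200 camera calls.

### The job

The round trimmer has rolled away from its place: roll it back so that it lies along the front of the white tray, then slide it along the tray's front, foot first and without lifting it, into the charging bay on the side of the black valet box until it clicks in and stays by itself. Push gently, never ramming it, and leave the cologne bottles standing where they are.

Things in the scene. Friction and masses are not known exactly. Their poses are not given: they have to be found in the camera images.
- trimmer: Cordless trimmer, a smooth round cylinder, 120 mm long, 46 mm in diameter, 0.13 to 0.25 kg, lying on its side on the dresser top; it rolls freely. Origin on its axis at mid length, 23 mm above the dresser; its +y axis runs to the charging foot, its -y end (60 mm from the origin) is a flat grey cap 42 mm across. x and z turn as it rolls.
- foot (a point): Centre of the trimmer's charging foot, 60 mm along +y from its origin: a white collar 10 mm long, 46 mm across, bevelled to 34 mm at the tip, with a black groove 20 mm long and 5.5 mm deep behind it.
- tray: Long narrow white ceramic tray, fixed, 90 mm (x) by 440 mm (y), 45 mm high. Origin at the centre of its underside, on the dresser top; z up. Its front face, the plane x = -0.045 m of its frame, is the smooth upright wall that the trimmer is to lie against and run along (towards +y).
- valet: Black plastic valet box, fixed, 175 mm (x) by 130 mm (y), 85 mm high, square with the tray beyond its +y end, axes parallel to the tray's. Origin at the centre of its underside. Its -y side face (y = -0.065 m) carries the charging bay under a visor that stands out 77 mm, is 52 mm wide, underside 62 mm and top 69.5 mm above the dresser. The ring tray in its front is not used.
- bay (a point): Point on the valet box's side face, 23 mm above the dresser, where the axis of a trimmer lying against the tray meets it. On this line, under the visor, stand a brass spring contact and above it a spring roller. How far both stand out is adjustable, differs by up to 30 mm from time to time and is not listed: it must be felt.
- plunger (a joint): Travel of the brass spring contact, m: 0 out, 0.014 fully pressed (stop). When out, its face is 14 to 44 mm from bay. It pushes back with 3 to 5.8 N. Pressed about 7 mm, the roller clicks in behind the white collar (pushing takes 9 to 17 N) and the trimmer stays, the reading about 0.007; if not clicked in, it is pushed out again to about 0. Pressing on gently to the stop does no harm.
- bottle1: Cologne bottle, clear round, 44 mm across, 72 mm tall, standing loose in the tray about 10 mm behind its middle line. Origin at the centre of its underside. Bystander.
- bottle2: Cologne bottle, dark green square, 48 mm, 86 mm tall, standing loose in the tray about 10 mm behind its middle line. Origin at the centre of its underside. Bystander.
- bottle3: Cologne bottle, grey round, 48 mm across, 100 mm tall, standing loose in the tray about 10 mm behind its middle line. Origin at the centre of its underside. Bystander.
- bottle4: Cologne bottle, clear square, 46 mm, 114 mm tall, standing loose in the tray about 10 mm behind its middle line. Origin at the centre of its underside. Bystander.
- bottle5: Cologne bottle, dark green round, 48 mm across, 130 mm tall, standing loose in the tray about 10 mm behind its middle line. Origin at the centre of its underside. Bystander.
There are look-alikes about, which are no part of the job. Leave any blue or purple look-alike of the trimmer alone.

How it is judged:
By the outcome, as a careful person would: the job done as asked, in the order asked, and still so for the second after the job is handed in, with the robot touching nothing.
It also fails if it takes over 64 s, if anything falls off the work surface, if the arm or the gripper's body presses on something with over 40 N, if the wrist force passes 120 N, or if a joint passes its speed limit or range.

## Working session

There is one attempt and no reset: what is moved stays moved. The work goes in short steps, Python scripts to look and compute and a tool call to move; the robot and the scene stay as the last step left them, time stands still between calls to the robot, and variables do not carry over. Pictures are saved under pics/ and viewed, at most 10 in all, crops included, and the job is handed in when it is done.

Besides the shell and the picture viewer there is one more tool, called after "Emit:" as name(argument=value, ...) on one line, values as JSON. send_rows: Moves the arm, as the interface text tells. Its arguments: {"type":"object","properties":{"plan":{"type":"array","items":{"type":"array","items":{"type":"number"}}}},"required":["plan"]}

```bash
mkdir -p pics; cat > h.py <<'E'
import numpy as np, cv2
from rig import *
def cloud(name,save=None):
    im,d=capture(name); c=calibration(name)
    K=np.array([[c['fx'],0,c['cx']],[0,c['fy'],c['cy']],[0,0,1]])
    v,u=np.mgrid[0:384,0:512].astype(np.float32)
    p=cv2.undistortPoints(np.stack([u.ravel(),v.ravel()],1)[:,None],K,np.array(c['dist_coeffs']))[:,0]
    P=np.c_[p,np.ones(len(p))]*d.reshape(-1,1)
    W=P@np.array(c['rotation']).T+np.array(c['xyz'])
    W[d.ravel()==0]=np.nan
    if save: cv2.imwrite('pics/'+save,im)
    return im,d,W.reshape(384,512,3)
E
python3 - <<'E'
from h import *
np.set_printoptions(precision=4,suppress=True)
s=read_state(); print(s['position'],s['tcp_rot'],s['force'],s['opening'],finger_overhang() if callable(finger_overhang) else finger_overhang)
for n in('top','side'):
    im,d,W=cloud(n,n+'1.png'); np.savez(n+'1.npz',im=im,W=W); print(n,calibration(n)['xyz'],calibration(n)['rotation'],np.isnan(W[...,0]).mean())
E
```

```text
[ 0.2298 -0.5804  0.2035] [[ 0.9299  0.3679 -0.0004]
 [ 0.3679 -0.9299  0.0022]
 [ 0.0004 -0.0022 -1.    ]] [-0.3796  0.3848 -0.3026] 0.9977920352913688 0.014
top [0.4303 0.0522 0.9485] [[ 0.0003 -0.992   0.1261]
 [-1.     -0.0008 -0.0036]
 [ 0.0037 -0.1261 -0.992 ]] 0.0038350423177083335
side [ 0.5103 -0.5908  0.6592] [[ 0.9987 -0.0187  0.048 ]
 [-0.0473 -0.7004  0.7122]
 [ 0.0203 -0.7135 -0.7003]] 0.004130045572916667
```

View pics/top1.png

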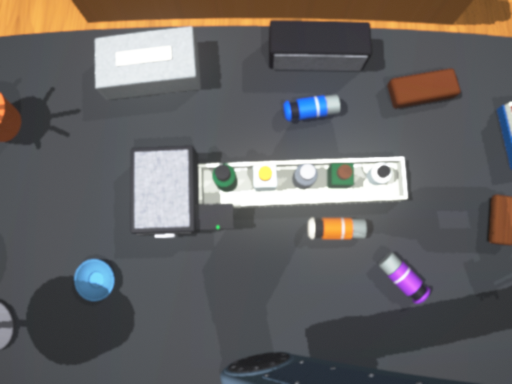

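View pics/side1.png

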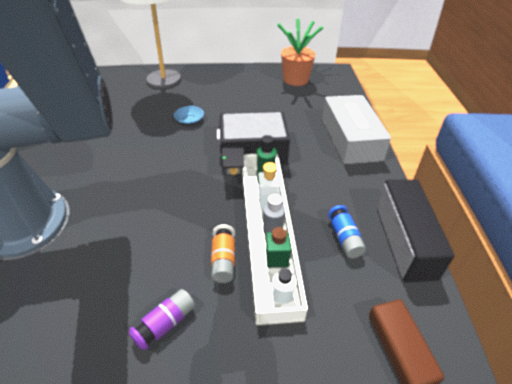

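The top view shows the orange trimmer at about (337,229), with its foot to the left (+y) and grey cap to the right. The tray spans x≈198–408, the valet box is at (163,190), and the visor is at (215,217).

```bash
python3 - <<'E'
from h import *
np.set_printoptions(precision=4,suppress=True)
for n in('top','side'):
    f=np.load(n+'1.npz'); im,W=f['im'],f['W']; hsv=cv2.cvtColor(im,cv2.COLOR_BGR2HSV)
    x,y,z=W[...,0],W[...,1],W[...,2]
    # trimmer: everything above table near the orange blob
    o=((hsv[...,0]>5)&(hsv[...,0]<18)&(hsv[...,1]>180)&(hsv[...,2]>120)&(z<.07)&(z>.005)&(x>.2)&(x<.6)&(abs(y)<.45)).astype(np.uint8)
    k,l,st,ce=cv2.connectedComponentsWithStats(o); i=1+np.argmax(st[1:,4]); c=np.nanmedian(W[l==i],0); print(n,'orange',c,ce[i])
    m=(abs(x-c[0])<.045)&(abs(y-c[1])<.09)&(z>.028)&(z<.06)
    p=W[m]; vx,vy,x0,y0=cv2.fitLine(p[:,:2].astype(np.float32),cv2.DIST_L2,0,.01,.01).ravel()
    t=(p[:,:2]-[x0,y0])@[vx,vy]; s_=(p[:,:2]-[x0,y0])@[-vy,vx]
    print(' axis',vx,vy,np.degrees(np.arctan2(-vx,vy)),'mid',np.array([x0,y0])+[vx*(t.max()+t.min())/2,vy*(t.max()+t.min())/2],'len',np.ptp(t),'w',s_.min(),s_.max(),'ztop',np.percentile(p[:,2],98))
    # tray rim
    w=(hsv[...,1]<50)&(hsv[...,2]>150)&(z>.037)&(z<.053)&(x>c[0]+.03)&(x<c[0]+.2)&(y>-.3)&(y<.35)
    q=W[w][:,:2]; print(' tray',len(q),cv2.minAreaRect(q.astype(np.float32)), q.min(0),q.max(0))
    for y0 in np.arange(q[:,1].min()+.03,q[:,1].max()-.02,.06):
        a=q[abs(q[:,1]-y0)<.015]; print('   ',round(y0,3),np.percentile(a[:,0],[1,99]))
    v=(z>.077)&(z<.095)&(y>.2)&(y<.5)&(x>.3)&(x<.65); q=W[v][:,:2]; print(' valet',cv2.minAreaRect(q.astype(np.float32)),np.percentile(q,[1,99],axis=0))
    v=(z>.062)&(z<.076)&(y>.15)&(y<.4)&(x>.3)&(x<c[0]+.06); q=W[v]; print(' visor',np.percentile(q,[2,98],axis=0))
E
```

```text
top orange [ 0.4662 -0.1007  0.0416] [331.3231 229.2462]
 axis 0.022169279 0.99975425 -1.27031 mid [ 0.4753 -0.1147] len 0.12030303703003614 w -0.02343891889314073 0.022238426232973882 ztop 0.04711789909783037
 tray 1476 ((0.5720399618148804, -0.04262182116508484), (0.09110915660858154, 0.43999192118644714), 2.369330644607544) [ 0.522  -0.2636] [0.6258 0.1786]
    -0.234 [0.5368 0.6258]
    -0.174 [0.5335 0.6228]
    -0.114 [0.5292 0.6203]
    -0.054 [0.5268 0.6178]
    0.006 [0.5246 0.6136]
    0.066 [0.5224 0.6115]
    0.126 [0.5262 0.6095]
 valet ((0.5510861873626709, 0.2533818483352661), (0.17519724369049072, 0.11281098425388336), 2.1650052070617676) [[0.4657 0.201 ]
 [0.6366 0.3091]]
 visor [[0.4568 0.1508 0.0624]
 [0.5199 0.2875 0.0737]]
side orange [ 0.4939 -0.1376  0.0378] [231.5 256.5]
 axis 0.11636213 -0.99320686 -173.3178 mid [ 0.4885 -0.1428] len 0.17883504593442362 w -0.03570279872177867 0.055099025708491525 ztop 0.04672536359923777
 tray 1362 ((0.5724630951881409, -0.04337841272354126), (0.0905688926577568, 0.44430071115493774), 2.4501402378082275) [ 0.5239 -0.266 ] [0.6262 0.1776]
    -0.236 [0.5365 0.6253]
    -0.176 [0.5347 0.6235]
    -0.116 [0.5297 0.6202]
    -0.056 [0.5273 0.6176]
    0.004 [0.5262 0.6151]
    0.064 [0.5255 0.6127]
    0.124 [0.5245 0.6102]
 valet ((0.5517704486846924, 0.2556081712245941), (0.17421986162662506, 0.11311496794223785), 1.2583438158035278) [[0.467  0.2013]
 [0.636  0.3084]]
 visor [[0.4595 0.1505 0.0624]
 [0.5493 0.2711 0.0754]]
```

Emit:
send_rows(plan=[[255, 0, 0, 0, 0.112], [255, 0, 0, 0, 0.112], [255, 0, 0, 0, 0.111], [255, 0.0148, -0.0323, 0, 0], [255, 0.0148, -0.0323, 0, 0], [255, 0.0148, -0.0323, 0, 0], [255, 0.0148, -0.0323, 0, 0], [255, 0.0148, -0.0323, 0, 0], [255, 0.0148, -0.0323, 0, 0], [255, 0.0148, -0.0323, 0, 0], [255, 0.0148, -0.0323, 0, 0], [255, 0.0148, -0.0323, 0, 0], [255, 0.0148, -0.0323, 0, 0], [255, 0.0148, -0.0323, 0, 0], [255, 0.0148, -0.0323, 0, 0], [255, 0.0148, -0.0323, 0, 0], [255, 0.0148, -0.0323, 0, 0], [255, 0, 0, 0, 0]])

```text
time_s: 1.6
position: [0.4185, -0.115, 0.2042]
tcp_rot: [[0.999, 0.048, -0.001], [0.048, -0.999, 0.003], [-0.001, -0.003, -1.0]]
force: [-0.4, 1.0, 0.1]
opening: 0.005
grasp_force: 0.0
```

```bash
cat > st.py <<'E'
from h import *
np.set_printoptions(precision=4,suppress=True)
EX=np.array([.9991,.0415]);EY=np.array([-.0415,.9991]);C=np.array([.572,-.043])
def st():
    s=read_state();p=s['position'];R=s['tcp_rot']
    print('t',round(s['time_s'],2),'tray x,y',(np.array(p[:2])-C)@EX,(np.array(p[:2])-C)@EY,'z',p[2],'yaw',np.degrees(np.arctan2(R[1][0],R[0][0])),'F',np.array(s['force']),'op',s['opening'])
def trim(name='top',save=None):
    im,d,W=cloud(name,save); z=W[...,2]; q=(W[...,:2]-C)@np.c_[EX,EY]
    h=cv2.cvtColor(im,cv2.COLOR_BGR2HSV)
    o=(h[...,0]>5)&(h[...,0]<20)&(h[...,1]>170)&(h[...,2]>100)&(z<.06)&(z>.02)&(q[...,0]<0)&(q[...,0]>-.25)&(abs(q[...,1])<.25)
    a=q[o].astype(np.float32)
    (cx,cy),wh,an=cv2.minAreaRect(a); print('orange',o.sum(),'c',cx,cy,wh,an)
    m=(z>.028)&(z<.06)&(abs(q[...,0]-cx)<.035)&(q[...,0]<-.047)&(abs(q[...,1]-cy)<.09)
    a=q[m]; b=a[z[m]>.040]
    f=np.polyfit(b[:,1],b[:,0],1)
    print('axis x at mid',np.polyval(f,cy),'slope deg',np.degrees(f[0]),'y ends',np.percentile(a[:,1],[1,99]),'x',np.percentile(a[:,0],[1,99]))
E
python3 -c "
from st import *
st();trim()"
```

```text
t 1.6 tray x,y -0.1563842612146548 -0.06559955869320763 z 0.20419917431407164 yaw 2.7476027021841363 F [-0.375   1.0051  0.097 ] op 0.004989893068512472
orange 153 c -0.09910117089748383 -0.0659184455871582 (0.05650199577212334, 0.03588084131479263) 87.46208953857422
axis x at mid -0.09819344347348691 slope deg 1.7818373110788193 y ends [-0.1262 -0.008 ] x [-0.1167 -0.076 ]
```

Emit:
send_rows(plan=[[255, 0, 0.003, 0.035, 0], [255, 0, 0.002, 0.035, 0], [255, 0, 0, 0.035, 0], [255, 0, 0, 0.035, 0], [255, 0, 0, 0.02, 0], [255, 0, 0, 0.014, 0], [255, 0.005, 0, 0, 0], [255, 0.005, 0, 0, 0], [255, 0.005, 0, 0, 0], [255, 0.003, 0, 0, 0], [255, 0.0025, 0, 0, 0], [255, 0.0025, 0, 0, 0], [255, 0.0025, 0, 0, 0], [255, 0.0025, 0, 0, 0], [255, 0.0025, 0, 0, 0], [255, 0.0025, 0, 0, 0]])

```text
time_s: 2.98
position: [0.4515, -0.1242, 0.0306]
tcp_rot: [[0.999, 0.042, 0.0], [0.042, -0.999, -0.0], [0.0, 0.0, -1.0]]
force: [-0.1, 0.7, 0.4]
opening: 0.005
grasp_force: 0.0
```

```bash
python3 -c "
from st import *
st();trim('top','top2.png')"
```

```text
t 2.98 tray x,y -0.12372335579887264 -0.07614066230145894 z 0.030568514463694692 yaw 2.397725755605619 F [-0.0631  0.6797  0.4326] op 0.004665033330599543
orange 0 c 0.0 0.0 (0.0, 0.0) 0.0Traceback (most recent call last):
  File "<string>", line 3, in <module>
    st();trim('top','top2.png')
         ~~~~^^^^^^^^^^^^^^^^^^
  File "st.py", line 15, in trim
    f=np.polyfit(b[:,1],b[:,0],1)
    raise TypeError("expected non-empty vector for x")
TypeError: expected non-empty vector for x
```

View pics/top2.png

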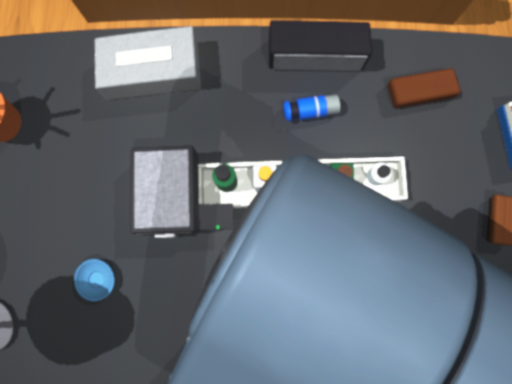

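The arm hides the trimmer from above in this view (around (300,230)). I'll go on by feel and use the side camera.

Emit:
send_rows(plan=[[255, 0.0025, -0.001, 0, 0], [255, 0.0025, -0.001, 0, 0], [255, 0.0025, -0.001, 0, 0], [255, 0.0025, -0.001, 0, 0], [255, 0.0025, -0.001, 0, 0], [255, 0.0025, 0, 0, 0], [255, 0.002, 0, 0, 0], [255, 0, 0, 0, 0]])

```text
time_s: 3.7
position: [0.4687, -0.1187, 0.0305]
tcp_rot: [[0.999, 0.042, 0.001], [0.042, -0.999, -0.0], [0.001, 0.0, -1.0]]
force: [0.1, 1.3, 0.0]
opening: 0.004
grasp_force: 0.0
```

```bash
python3 -c "
from st import *
st();trim('side','side2.png')"
```

```text
t 3.7 tray x,y -0.10630087585811648 -0.07135160591034188 z 0.030481443472811794 yaw 2.411749364050772 F [0.1296 1.2587 0.0038] op 0.0038644207475735408
orange 0 c 0.0 0.0 (0.0, 0.0) 0.0Traceback (most recent call last):
  File "<string>", line 3, in <module>
    st();trim('side','side2.png')
         ~~~~^^^^^^^^^^^^^^^^^^^^
  File "st.py", line 15, in trim
    f=np.polyfit(b[:,1],b[:,0],1)
    raise TypeError("expected non-empty vector for x")
TypeError: expected non-empty vector for x
```

View pics/side2.png

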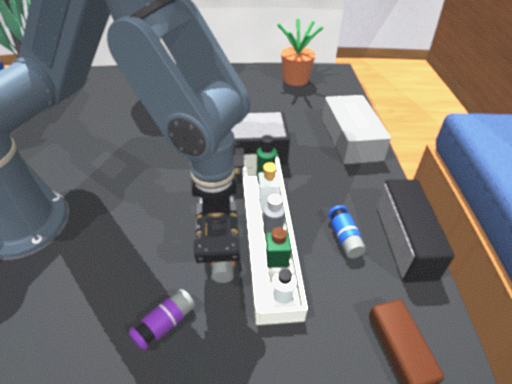

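```bash
cat >> st.py <<'E'
def cap(yl=-.16,yh=-.05):
    im,d,W=cloud('side'); z=W[...,2]; q=(W[...,:2]-C)@np.c_[EX,EY]
    m=(z>.005)&(z<.05)&(q[...,1]>yl)&(q[...,1]<yh)&(q[...,0]>-.15)&(q[...,0]<-.047)
    v,u=np.nonzero(m)
    if m.sum()<5: print('none');return
    a=q[m];zz=z[m]; b=a[zz>.036]
    print('n',m.sum(),'uv',u.min(),u.max(),v.min(),v.max(),'x',np.percentile(a[:,0],[2,50,98]),'y',np.percentile(a[:,1],[2,50,98]),'zmax',zz.max())
    if len(b)>3: print('top pts',len(b),'x range',np.percentile(b[:,0],[2,50,98]),'y',np.percentile(b[:,1],[2,98]))
E
python3 -c "
from st import *
cap()"
```

```text
n 434 uv 212 234 261 282 x [-0.1214 -0.1005 -0.0798] y [-0.1297 -0.1255 -0.0991] zmax 0.04535564851302931
top pts 192 x range [-0.1154 -0.101  -0.0859] y [-0.1288 -0.1041]
```

```bash
python3 - <<'E'
from st import *
im,d,W=cloud('side'); z=W[...,2]; q=(W[...,:2]-C)@np.c_[EX,EY]
for lo in np.arange(-.13,.14,.01):
    m=(z>.005)&(z<.05)&(abs(q[...,1]-lo)<.005)&(q[...,0]>-.17)&(q[...,0]<-.047)
    if m.sum()>3: print(round(lo,3),m.sum(),np.percentile(q[m][:,0],[0,50,100]),z[m].max(), np.median(im[m],0))
    m=(z>.05)&(z<.12)&(abs(q[...,1]-lo)<.005)&(q[...,0]>-.2)&(q[...,0]<-.03)
    if m.sum()>3: print('   gripper',round(lo,3),m.sum(),np.percentile(q[m][:,0],[0,100]),np.percentile(z[m],[0,100]))
cv2.imwrite('pics/crop.png',cv2.resize(im[150:310,160:300],None,fx=4,fy=3.75,interpolation=cv2.INTER_CUBIC))
E
```

```text
-0.13 223 [-0.1217 -0.1008 -0.0808] 0.0451467364091267 [126. 128. 124.]
-0.12 90 [-0.1215 -0.1012 -0.0804] 0.04520624598633216 [144.5 148.  142.5]
-0.11 94 [-0.1216 -0.0991 -0.0799] 0.044790707014703446 [138.  141.5 135. ]
-0.1 31 [-0.1218 -0.0836 -0.0774] 0.03937978635997308 [ 94. 109. 127.]
```

View pics/crop.png

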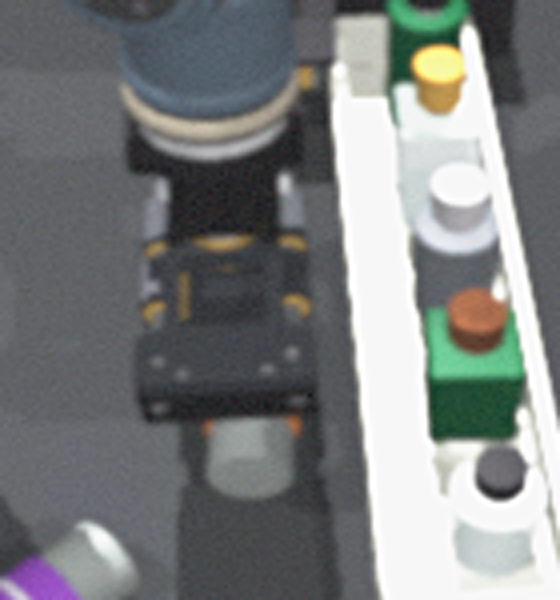

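```bash
python3 - <<'E'
from st import *
im,d,W=cloud('side'); z=W[...,2]; q=(W[...,:2]-C)@np.c_[EX,EY]
for v in range(235,284,3): print(v,[tuple(np.round([*q[v,u],z[v,u]],3).tolist()) for u in (200,217,223,232)])
s=read_state(); print(s['joint_positions'],s['tau'],s['position'])
E
```

```text
235 [(-0.135, -0.112, 0.135), (-0.106, -0.106, 0.125), (-0.095, -0.105, 0.123), (-0.079, -0.116, 0.135)]
238 [(-0.133, -0.14, 0.16), (-0.105, -0.142, 0.161), (-0.095, -0.143, 0.161), (-0.08, -0.144, 0.162)]
241 [(-0.133, -0.145, 0.16), (-0.105, -0.149, 0.161), (-0.095, -0.149, 0.162), (-0.08, -0.149, 0.16)]
244 [(-0.133, -0.151, 0.158), (-0.105, -0.155, 0.161), (-0.095, -0.155, 0.16), (-0.081, -0.156, 0.161)]
247 [(-0.132, -0.159, 0.162), (-0.105, -0.161, 0.161), (-0.095, -0.161, 0.16), (-0.081, -0.163, 0.162)]
250 [(-0.133, -0.164, 0.16), (-0.105, -0.166, 0.16), (-0.096, -0.166, 0.159), (-0.081, -0.167, 0.159)]
253 [(-0.133, -0.168, 0.157), (-0.106, -0.167, 0.154), (-0.096, -0.167, 0.153), (-0.081, -0.168, 0.152)]
256 [(-0.134, -0.166, 0.147), (-0.106, -0.164, 0.142), (-0.096, -0.166, 0.143), (-0.081, -0.159, 0.131)]
259 [(-0.135, -0.159, 0.129), (-0.107, -0.16, 0.128), (-0.097, -0.161, 0.127), (-0.082, -0.159, 0.124)]
262 [(-0.148, -0.072, -0.002), (-0.111, -0.105, 0.041), (-0.099, -0.108, 0.044), (-0.082, -0.101, 0.033)]
265 [(-0.147, -0.081, 0.001), (-0.111, -0.111, 0.04), (-0.099, -0.115, 0.045), (-0.082, -0.107, 0.031)]
268 [(-0.147, -0.089, 0.001), (-0.111, -0.118, 0.04), (-0.099, -0.121, 0.043), (-0.082, -0.114, 0.031)]
271 [(-0.148, -0.094, -0.002), (-0.111, -0.125, 0.04), (-0.1, -0.128, 0.043), (-0.082, -0.122, 0.033)]
274 [(-0.147, -0.101, -0.002), (-0.112, -0.127, 0.033), (-0.1, -0.128, 0.033), (-0.083, -0.129, 0.032)]
277 [(-0.147, -0.111, 0.002), (-0.112, -0.128, 0.023), (-0.1, -0.13, 0.025), (-0.083, -0.13, 0.024)]
280 [(-0.147, -0.118, 0.001), (-0.113, -0.128, 0.013), (-0.101, -0.127, 0.011), (-0.083, -0.121, -0.001)]
283 [(-0.147, -0.124, 0.001), (-0.113, -0.126, 0.0), (-0.102, -0.126, -0.002), (-0.084, -0.128, -0.0)]
[-27.5104  36.8459 110.2167   0.0007  32.9609  60.1   ] [  0.0269 -37.8904  -6.6232   0.0388  -0.0524   0.0001] [ 0.4679 -0.1185  0.0304]
```

The crop shows the gripper directly above the trimmer: the cap is still at (222,270) in the full picture, so it hasn't moved. The fingers passed over it without any force, so the fingertips are higher than I assumed. I'll back off and feel for the dresser top.

Emit:
send_rows(plan=[[255, -0.015, 0, 0, 0], [255, -0.015, 0, 0, 0], [255, -0.015, 0, 0, 0], [255, -0.007, 0, 0, 0], [255, 0, 0, 0.005, 0], [255, 0, 0, 0.004, 0], [255, 0, 0, 0.002, 0], [255, 0, 0, 0, 0]])

```text
time_s: 4.57
position: [0.417, -0.121, 0.0188]
tcp_rot: [[0.999, 0.042, 0.0], [0.042, -0.999, -0.0], [0.0, 0.0, -1.0]]
force: [0.1, -0.6, 0.2]
opening: 0.005
grasp_force: 0.0
```

```bash
python3 -c "
from st import *
st();cap()"
```

```text
t 4.57 tray x,y -0.15812342310718513 -0.0715191839654729 z 0.018830854512525246 yaw 2.405755879463274 F [ 0.1033 -0.6205  0.2475] op 0.005326168746694236
n 933 uv 212 234 238 282 x [-0.1209 -0.099  -0.0774] y [-0.1294 -0.0987 -0.0524] zmax 0.04821896070422593
top pts 607 x range [-0.1164 -0.0991 -0.0812] y [-0.1284 -0.052 ]
```

Feeling downward in 1.5 mm steps.

Emit:
send_rows(plan=[[255, 0, 0, 0.0015, 0], [255, 0, 0, 0.0015, 0], [255, 0, 0, 0.0015, 0], [255, 0, 0, 0.0015, 0], [255, 0, 0, 0.0005, 0], [255, 0, 0, 0, 0]])

```text
time_s: 5.12
position: [0.416, -0.1207, 0.0128]
tcp_rot: [[0.999, 0.042, -0.0], [0.042, -0.999, 0.0], [-0.0, -0.0, -1.0]]
force: [-0.1, 1.0, -0.5]
opening: 0.001
grasp_force: 0.0
```

Emit:
send_rows(plan=[[255, 0, 0, 0.001, 0], [255, 0, 0, 0.001, 0], [255, 0, 0, 0.001, 0], [255, 0, 0, 0, 0]])

```text
time_s: 5.45
position: [0.4161, -0.1207, 0.0098]
tcp_rot: [[0.999, 0.042, -0.0], [0.042, -0.999, 0.0], [-0.0, -0.0, -1.0]]
force: [0.8, 0.1, -0.3]
opening: 0.007
grasp_force: 0.0
```

```bash
python3 - <<'E'
from st import *
st()
im,d,W=cloud('side'); z=W[...,2]; q=(W[...,:2]-C)@np.c_[EX,EY]
for v in range(180,262,4): print(v,[tuple(np.round([*q[v,u],z[v,u]],3).tolist()) for u in (180,188,196,204)])
cv2.imwrite('pics/crop2.png',cv2.resize(im[130:290,130:270],None,fx=4,fy=3.75,interpolation=cv2.INTER_CUBIC))
E
```

```text
t 5.45 tray x,y -0.1590332211371315 -0.07118776004125793 z 0.009815981949904011 yaw 2.3904597739306643 F [ 0.8003  0.1279 -0.2892] op 0.006725756596832454
180 [(-0.155, -0.106, 0.261), (-0.144, -0.103, 0.258), (-0.132, -0.093, 0.248), (-0.124, -0.037, 0.196)]
184 [(-0.156, -0.107, 0.254), (-0.145, -0.102, 0.248), (-0.133, -0.098, 0.244), (-0.123, -0.059, 0.207)]
188 [(-0.157, -0.106, 0.245), (-0.145, -0.105, 0.243), (-0.134, -0.096, 0.233), (-0.123, -0.07, 0.208)]
192 [(-0.159, -0.105, 0.235), (-0.146, -0.103, 0.232), (-0.134, -0.098, 0.226), (-0.123, -0.08, 0.208)]
196 [(-0.159, -0.109, 0.23), (-0.147, -0.106, 0.226), (-0.135, -0.095, 0.214), (-0.123, -0.086, 0.204)]
200 [(-0.161, -0.104, 0.217), (-0.149, -0.101, 0.212), (-0.136, -0.097, 0.207), (-0.124, -0.088, 0.197)]
204 [(-0.162, -0.104, 0.207), (-0.149, -0.106, 0.208), (-0.136, -0.102, 0.203), (-0.124, -0.088, 0.188)]
208 [(-0.162, -0.109, 0.203), (-0.149, -0.109, 0.202), (-0.139, -0.089, 0.18), (-0.131, -0.029, 0.116)]
212 [(-0.168, -0.086, 0.168), (-0.154, -0.087, 0.169), (-0.14, -0.089, 0.17), (-0.13, -0.045, 0.121)]
216 [(-
[... 527 characters left out ...]
, 0.121), (-0.158, -0.102, 0.121), (-0.144, -0.102, 0.12), (-0.129, -0.105, 0.122)]
240 [(-0.173, -0.106, 0.116), (-0.159, -0.107, 0.116), (-0.145, -0.104, 0.112), (-0.13, -0.109, 0.117)]
244 [(-0.174, -0.106, 0.104), (-0.16, -0.106, 0.104), (-0.146, -0.105, 0.102), (-0.13, -0.117, 0.116)]
248 [(-0.168, -0.144, 0.142), (-0.155, -0.144, 0.14), (-0.141, -0.144, 0.14), (-0.128, -0.145, 0.14)]
252 [(-0.168, -0.151, 0.14), (-0.155, -0.152, 0.14), (-0.141, -0.153, 0.14), (-0.128, -0.153, 0.14)]
256 [(-0.168, -0.158, 0.139), (-0.154, -0.16, 0.14), (-0.141, -0.161, 0.141), (-0.128, -0.162, 0.14)]
260 [(-0.167, -0.166, 0.139), (-0.154, -0.167, 0.138), (-0.141, -0.167, 0.137), (-0.128, -0.167, 0.137)]
```

View pics/crop2.png

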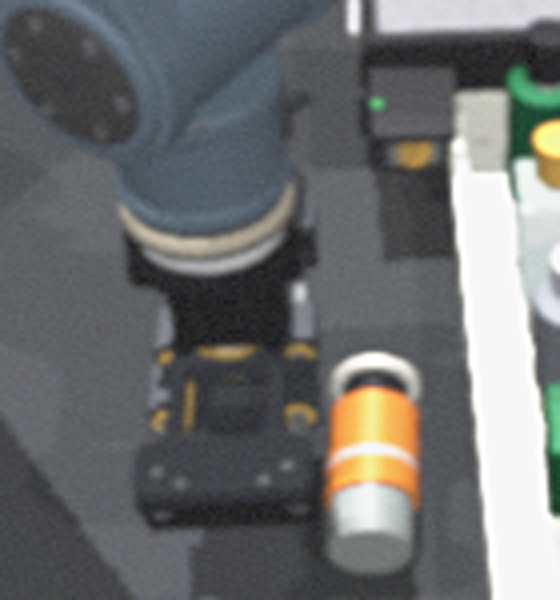

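The crop shows the trimmer upright beside the gripper: foot (white collar) at the top around (375,375), cap at the bottom (370,550). The brass contact is under the visor at (414,155). There is still no contact with the dresser, so I'll keep feeling downward.

Emit:
send_rows(plan=[[255, 0, 0, 0.0015, 0], [255, 0, 0, 0.0015, 0], [255, 0, 0, 0.0015, 0], [255, 0, 0, 0.0015, 0], [255, 0, 0, 0, 0]])

```text
time_s: 5.92
position: [0.416, -0.1207, 0.0037]
tcp_rot: [[0.999, 0.042, -0.0], [0.042, -0.999, 0.0], [-0.0, -0.0, -1.0]]
force: [-0.1, -0.1, 0.5]
opening: 0.005
grasp_force: 0.0
```

Emit:
send_rows(plan=[[255, 0, 0, 0.0015, 0], [255, 0, 0, 0.0015, 0], [255, 0, 0, 0.0015, 0], [255, 0, 0, 0.0015, 0], [255, 0, 0, 0, 0]])

```text
time_s: 6.33
position: [0.416, -0.1207, -0.0023]
tcp_rot: [[0.999, 0.042, -0.0], [0.042, -0.999, 0.0], [-0.0, -0.0, -1.0]]
force: [1.3, 0.2, -0.2]
opening: 0.008
grasp_force: 0.0
```

Emit:
send_rows(plan=[[255, 0, 0, 0.0015, 0], [255, 0, 0, 0.0015, 0], [255, 0, 0, 0.0015, 0], [255, 0, 0, 0.0015, 0], [255, 0, 0, 0, 0]])

```text
time_s: 6.75
position: [0.416, -0.1207, -0.0083]
tcp_rot: [[0.999, 0.042, -0.0], [0.042, -0.999, 0.0], [-0.0, -0.0, -1.0]]
force: [-0.6, 0.4, 0.5]
opening: 0.002
grasp_force: 0.0
```

```bash
python3 - <<'E'
from st import *
st()
im,d,W=cloud('side'); z=W[...,2]; q=(W[...,:2]-C)@np.c_[EX,EY]
m=(q[...,0]>-.19)&(q[...,0]<-.123)&(q[...,1]>-.18)&(q[...,1]<.05)&(z>.02)&(z<.11)
v,u=np.nonzero(m); print(m.sum())
a=np.c_[q[m],z[m],u,v]; a=a[np.argsort(a[:,2])]; print(a[:40:3])
f=np.load('side1.npz'); print()
E
```

```text
t 6.75 tray x,y -0.15910344484397182 -0.07113501426969093 z -0.008331715137313844 yaw 2.3913133424294193 F [-0.6114  0.3746  0.5008] op 0.0023312211168385884
904
[[ -0.1865  -0.1613   0.032  177.     292.    ]
 [ -0.1859  -0.1653   0.0351 177.     293.    ]
 [ -0.1874  -0.1683   0.0368 176.     294.    ]
 [ -0.1871  -0.171    0.0377 176.     295.    ]
 [ -0.1685  -0.1789   0.0387 186.     298.    ]
 [ -0.1818  -0.1638   0.0393 179.     291.    ]
 [ -0.1629  -0.1798   0.0396 189.     298.    ]
 [ -0.1867  -0.1744   0.0399 176.     296.    ]
 [ -0.1815  -0.1664   0.0401 179.     292.    ]
 [ -0.1683  -0.1778   0.0402 186.     297.    ]
 [ -0.178   -0.1627   0.0405 181.     290.    ]
 [ -0.1702  -0.1719   0.0411 185.     294.    ]
 [ -0.1664  -0.1764   0.0413 187.     296.    ]
 [ -0.1776  -0.1695   0.0413 181.     293.    ]]
```

Emit:
send_rows(plan=[[255, 0, 0, 0.0015, 0], [255, 0, 0, 0.0015, 0], [255, 0, 0, 0.0015, 0], [255, 0, 0, 0.0015, 0], [255, 0, 0, 0, 0]])

```text
time_s: 7.22
position: [0.416, -0.1207, -0.0143]
tcp_rot: [[0.999, 0.042, -0.0], [0.042, -0.999, 0.0], [-0.0, -0.0, -1.0]]
force: [-0.2, -0.7, 0.5]
opening: 0.007
grasp_force: 0.0
```

Emit:
send_rows(plan=[[255, 0, 0, 0.001, 0], [255, 0, 0, 0.001, 0], [255, 0, 0, 0.001, 0], [255, 0, 0, 0, 0]])

```text
time_s: 7.55
position: [0.416, -0.1207, -0.0172]
tcp_rot: [[0.999, 0.042, -0.0], [0.042, -0.999, 0.0], [-0.0, -0.0, -1.0]]
force: [-0.4, -0.0, 0.4]
opening: 0.01
grasp_force: 0.0
```

Emit:
send_rows(plan=[[255, 0, 0, 0.001, 0], [255, 0, 0, 0.001, 0], [255, 0, 0, 0.001, 0], [255, 0, 0, 0, 0]])

```text
time_s: 7.88
position: [0.4162, -0.1208, -0.0178]
tcp_rot: [[0.999, 0.042, 0.002], [0.042, -0.999, -0.001], [0.002, 0.001, -1.0]]
force: [-2.9, -0.5, 26.5]
opening: 0.006
grasp_force: 13.1
```

```bash
python3 - <<'E'
from st import *
st()
for n in ('side',):
    im,d,W=cloud(n); z=W[...,2]; q=(W[...,:2]-C)@np.c_[EX,EY]
    for u in (180,190):
        for v in range(236,300,3): print(u,v,np.round([*q[v,u],z[v,u]],3).tolist(),im[v,u].tolist())
E
```

```text
t 7.88 tray x,y -0.15891877453890893 -0.07123828286847775 z -0.01782163580799341 yaw 2.4021211391108874 F [-2.9004 -0.4745 26.466 ] op 0.006421332065696087
180 236 [-0.174, -0.095, 0.114] [70, 67, 62]
180 239 [-0.175, -0.095, 0.105] [61, 58, 59]
180 242 [-0.176, -0.092, 0.093] [70, 96, 109]
180 245 [-0.176, -0.099, 0.094] [63, 89, 103]
180 248 [-0.176, -0.106, 0.094] [68, 87, 105]
180 251 [-0.177, -0.105, 0.083] [65, 80, 89]
180 254 [-0.178, -0.105, 0.074] [65, 64, 64]
180 257 [-0.172, -0.141, 0.113] [79, 72, 66]
180 260 [-0.172, -0.147, 0.112] [73, 66, 66]
180 263 [-0.172, -0.152, 0.11] [73, 72, 67]
180 266 [-0.171, -0.159, 0.112] [75, 70, 67]
180 269 [-0.171, -0.165, 0.111] [74, 71, 68]
180 272 [-0.172, -0.166, 0.104] [60, 56, 53]
180 275 [-0.174, -0.16, 0.085] [36, 39, 36]
180 278 [-0.176, -0.159, 0.075] [43, 43, 44]
180 281 [-0.187, -0.116, -0.001] [75, 72, 71]
180 284 [-0.187, -0.123, -0.001] [70, 61, 58]
180 287 [-0.186, -0.13, -0.0] [71, 66, 66]
180 290 [-0.18, -0.161, 0.039] [114, 113, 111]
180 293 [-0.179, -0.17, 0.043] [143, 143, 138]
180 296 [-0.179, -0.177, 0.044] [154, 1
[... 345 characters left out ...]
.102, 0.068] [50, 47, 46]
190 257 [-0.155, -0.141, 0.111] [69, 65, 64]
190 260 [-0.154, -0.148, 0.112] [73, 70, 69]
190 263 [-0.154, -0.155, 0.114] [75, 70, 67]
190 266 [-0.154, -0.161, 0.113] [73, 70, 68]
190 269 [-0.154, -0.167, 0.113] [78, 73, 68]
190 272 [-0.154, -0.169, 0.107] [54, 45, 48]
190 275 [-0.157, -0.16, 0.083] [37, 37, 38]
190 278 [-0.158, -0.158, 0.072] [48, 47, 44]
190 281 [-0.167, -0.118, 0.001] [75, 67, 66]
190 284 [-0.167, -0.125, -0.0] [74, 71, 69]
190 287 [-0.167, -0.132, 0.0] [74, 67, 71]
190 290 [-0.166, -0.14, 0.002] [79, 72, 71]
190 293 [-0.166, -0.145, -0.0] [79, 76, 74]
190 296 [-0.166, -0.152, -0.001] [108, 110, 106]
190 299 [-0.161, -0.18, 0.037] [155, 156, 149]
```

Contact with the dresser came at a reading of -0.0175, so the true fingertip height is the reading plus 17.5 mm. I'll raise to a tip height of 10 mm and roll the trimmer.

Emit:
send_rows(plan=[[255, 0, 0, -0.006, 0], [255, 0, 0, -0.0067, 0], [255, 0.006, 0, 0, 0], [255, 0.006, 0, 0, 0], [255, 0.006, 0, 0, 0], [255, 0.004, 0, 0, 0], [255, 0.0025, 0, 0, 0], [255, 0.0025, 0, 0, 0], [255, 0.0025, 0, 0, 0], [255, 0.0025, 0, 0, 0], [255, 0.0025, 0, 0, 0], [255, 0.0025, 0, 0, 0], [255, 0.0025, 0, 0, 0], [255, 0.0025, 0, 0, 0], [255, 0, 0, 0, 0]])

```text
time_s: 9.18
position: [0.4589, -0.1192, -0.0073]
tcp_rot: [[0.999, 0.042, 0.001], [0.042, -0.999, -0.001], [0.001, 0.001, -1.0]]
force: [-0.3, -0.0, -0.2]
opening: 0.005
grasp_force: 0.0
```

```bash
python3 -c "
from st import *
st();cap()"
```

```text
t 9.18 tray x,y -0.1161602540980206 -0.0714776000889563 z -0.007283340529895731 yaw 2.3991427993225063 F [-0.2524 -0.0481 -0.2187] op 0.00534868621517981
n 512 uv 222 244 238 282 x [-0.0987 -0.0709 -0.0575] y [-0.1306 -0.1058 -0.0524] zmax 0.04799849438708326
top pts 265 x range [-0.0801 -0.0706 -0.061 ] y [-0.1293 -0.0512]
```

Emit:
send_rows(plan=[[255, 0.002, 0, 0, 0], [255, 0.002, 0, 0, 0], [255, 0.002, 0, 0, 0], [255, 0.002, 0, 0, 0], [255, 0.002, 0, 0, 0], [255, 0.0015, 0, 0, 0], [255, 0.0015, 0, 0, 0], [255, 0, 0, 0, 0]])

```text
time_s: 9.9
position: [0.4714, -0.1185, -0.0073]
tcp_rot: [[0.999, 0.042, 0.0], [0.042, -0.999, -0.0], [0.0, 0.0, -1.0]]
force: [0.6, 0.5, -1.0]
opening: 0.007
grasp_force: 0.0
```

```bash
python3 -c "
from st import *
st();cap()"
```

```text
t 9.9 tray x,y -0.1036810341248181 -0.07123660345248119 z -0.007337195542161959 yaw 2.403143810457074 F [ 0.5742  0.4921 -0.9594] op 0.00663250648213965
n 438 uv 227 249 238 282 x [-0.0888 -0.0594 -0.0477] y [-0.1311 -0.1137 -0.053 ] zmax 0.04701637809829229
top pts 212 x range [-0.0664 -0.0579 -0.0497] y [-0.1295 -0.0513]
```

Emit:
send_rows(plan=[[255, 0.001, 0, 0, 0], [255, 0.001, 0, 0, 0], [255, 0.001, 0, 0, 0], [255, 0.001, 0, 0, 0], [255, 0, 0, 0, 0]])

```text
time_s: 10.37
position: [0.4742, -0.1181, -0.0074]
tcp_rot: [[0.999, 0.042, -0.002], [0.042, -0.999, 0.0], [-0.002, -0.001, -1.0]]
force: [-3.0, -1.3, 1.9]
opening: 0.004
grasp_force: 1.6
```

The trimmer is seated against the tray: 3 N at the predicted position. I'll press slightly, retract, and go round behind the cap.

Emit:
send_rows(plan=[[255, 0.001, 0, 0, 0], [255, 0, 0, 0, 0], [255, -0.002, 0, 0, 0], [255, -0.002, 0, 0, 0], [255, -0.005, 0, 0, 0], [255, -0.009, 0, 0, 0], [255, -0.003, 0.02, -0.003, 0], [255, 0, 0.03, -0.002, 0], [255, 0, 0.03, 0, 0], [255, 0, 0.022, 0, 0], [255, 0.015, 0, 0, 0], [255, 0.02, 0, 0, 0], [255, 0.015, 0, 0, 0], [255, 0, 0, 0, 0]])

```text
time_s: 11.53
position: [0.5123, -0.2202, -0.0021]
tcp_rot: [[0.999, 0.042, 0.005], [0.042, -0.999, -0.003], [0.004, 0.003, -1.0]]
force: [0.8, 0.1, 0.3]
opening: 0.007
grasp_force: 0.0
```

```bash
python3 - <<'E'
from st import *
st()
im,d,W=cloud('top','top3.png'); z=W[...,2]; q=(W[...,:2]-C)@np.c_[EX,EY]
for n in ('top','side'):
    im,d,W=cloud(n); z=W[...,2]; q=(W[...,:2]-C)@np.c_[EX,EY]
    for y in np.arange(-.15,.14,.02):
        m=(z>.005)&(z<.06)&(abs(q[...,1]-y)<.008)&(q[...,0]>-.12)&(q[...,0]<-.0475)
        if m.sum()>3: print(n,round(y,3),m.sum(),np.percentile(q[m][:,0],[0,50,100]),z[m].max())
E
```

```text
t 11.53 tray x,y -0.06701717282594118 -0.17459380301708627 z -0.0020743084065085876 yaw 2.4186136130517246 F [0.8432 0.1042 0.2629] op 0.006765068326173201
top -0.05 24 [-0.06   -0.0522 -0.0484] 0.04462515371874176
top -0.03 95 [-0.0831 -0.0651 -0.0509] 0.04322251652331821
top -0.01 104 [-0.0891 -0.0688 -0.0488] 0.04754009737992804
```

View pics/top3.png

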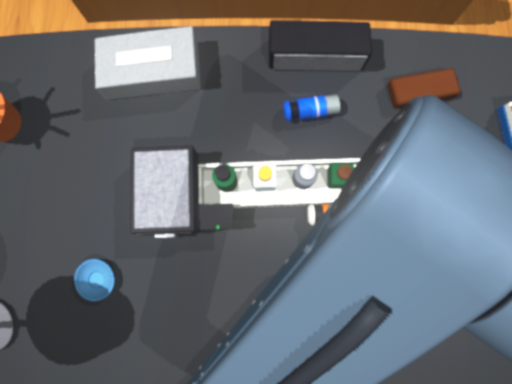

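The picture shows the foot collar at (311,215), lying against the tray front. Now I'll push the cap along +y, which is tool -y.

Emit:
send_rows(plan=[[255, 0, -0.008, 0, 0], [255, 0, -0.008, 0, 0], [255, 0, -0.006, 0, 0], [255, 0, -0.003, 0, 0], [255, 0, -0.0015, 0, 0], [255, 0, -0.0015, 0, 0], [255, 0, -0.0015, 0, 0], [255, 0, -0.0015, 0, 0], [255, 0, -0.0015, 0, 0], [255, 0, -0.002, 0, 0], [255, 0, -0.0025, 0, 0], [255, 0, -0.0025, 0, 0], [255, 0, -0.003, 0, 0], [255, 0, -0.003, 0, 0], [255, 0, -0.003, 0, 0], [255, 0, -0.003, 0, 0], [255, 0, -0.003, 0, 0]])

```text
time_s: 13.1
position: [0.507, -0.1641, -0.0024]
tcp_rot: [[0.999, 0.042, -0.0], [0.042, -0.999, -0.0], [-0.0, 0.0, -1.0]]
force: [-0.8, -1.0, -1.5]
opening: 0.004
grasp_force: 0.5
```

```bash
cat >> st.py <<'E'
def prof(n='top'):
    im,d,W=cloud(n); z=W[...,2]; q=(W[...,:2]-C)@np.c_[EX,EY]
    for y in np.arange(-.17,.18,.02):
        m=(z>.010)&(z<.055)&(abs(q[...,1]-y)<.010)&(q[...,0]>-.12)&(q[...,0]<-.0475)
        if m.sum()>3: print(n,round(y,3),m.sum(),np.percentile(q[m][:,0],[2,50,98]),z[m].max(),'y',q[m][:,1].min(),q[m][:,1].max())
E
python3 -c "
from st import *
st();prof()"
```

```text
t 13.1 tray x,y -0.06995927141563404 -0.11833631919804566 z -0.002361723302959376 yaw 2.399689178175814 F [-0.7888 -0.9702 -1.4715] op 0.0038543756280780346
```

Emit:
send_rows(plan=[[255, 0.0003, -0.0035, 0, 0], [255, 0.0003, -0.0035, 0, 0], [255, 0.0003, -0.0035, 0, 0], [255, 0.0003, -0.0035, 0, 0], [255, 0.0003, -0.0035, 0, 0], [255, 0.0003, -0.0035, 0, 0], [255, 0, -0.0035, 0, 0], [255, 0, -0.0035, 0, 0], [255, 0, -0.0035, 0, 0], [255, 0, -0.0035, 0, 0], [255, 0, -0.0035, 0, 0], [255, 0, -0.0035, 0, 0], [255, 0, -0.0035, 0, 0], [255, 0, -0.003, 0, 0], [255, 0, -0.002, 0, 0], [255, 0, -0.001, 0, 0], [255, 0, 0, 0, 0]])

```text
time_s: 14.57
position: [0.5065, -0.1126, -0.0024]
tcp_rot: [[0.999, 0.042, -0.0], [0.042, -0.999, 0.0], [-0.0, -0.0, -1.0]]
force: [-0.3, -0.2, -0.1]
opening: 0.007
grasp_force: 0.1
```

```bash
python3 -c "
from st import *
st();prof();prof('side')"
```

```text
t 14.57 tray x,y -0.06829447304208562 -0.06680035573534271 z -0.002370503286721219 yaw 2.4063837744639556 F [-0.3064 -0.1669 -0.1322] op 0.0070097549942900825
side -0.05 4 [-0.0836 -0.0663 -0.0488] 0.03267777846158848 y -0.058418526143102896 -0.056167688466731695
```

Emit:
send_rows(plan=[[255, 0, -0.002, 0, 0], [255, 0, -0.003, 0, 0], [255, 0, -0.0035, 0, 0], [255, 0, -0.0035, 0, 0], [255, 0, -0.0035, 0, 0], [255, 0, -0.0035, 0, 0], [255, 0, -0.0035, 0, 0], [255, 0, -0.0035, 0, 0], [255, 0, -0.0035, 0, 0], [255, 0, -0.0035, 0, 0], [255, 0, -0.0035, 0, 0], [255, 0, -0.0035, 0, 0], [255, 0, -0.0035, 0, 0], [255, 0, -0.0035, 0, 0], [255, 0, -0.0035, 0, 0], [255, 0, -0.0035, 0, 0], [255, 0, -0.0035, 0, 0], [255, 0, -0.002, 0, 0], [255, 0, -0.001, 0, 0], [255, 0, 0, 0, 0]])

```text
time_s: 16.33
position: [0.504, -0.0522, -0.0024]
tcp_rot: [[0.999, 0.042, -0.0], [0.042, -0.999, 0.0], [-0.0, -0.0, -1.0]]
force: [-0.3, 1.0, 0.1]
opening: 0.006
grasp_force: 0.0
```

```bash
python3 -c "
from st import *
st();prof();prof('side')"
```

```text
t 16.33 tray x,y -0.0682742750984094 -0.006334740982362488 z -0.0023501777845208113 yaw 2.409005085883353 F [-0.3444  1.0041  0.1066] op 0.006054776471273219
```

Emit:
send_rows(plan=[[255, 0, -0.002, 0, 0], [255, 0, -0.003, 0, 0], [255, 0, -0.0035, 0, 0], [255, 0, -0.0035, 0, 0], [255, 0, -0.0035, 0, 0], [255, 0, -0.0035, 0, 0], [255, 0, -0.0035, 0, 0], [255, 0, -0.0035, 0, 0], [255, 0, -0.003, 0, 0], [255, 0, -0.003, 0, 0], [255, 0, -0.0025, 0, 0], [255, 0, -0.002, 0, 0], [255, 0, -0.002, 0, 0], [255, 0, -0.001, 0, 0], [255, 0, 0, 0, 0]])

```text
time_s: 17.68
position: [0.5024, -0.0128, -0.0024]
tcp_rot: [[0.999, 0.042, -0.0], [0.042, -0.999, 0.0], [-0.0, -0.0, -1.0]]
force: [-0.3, 0.2, 0.9]
opening: 0.004
grasp_force: 0.1
```

```bash
python3 -c "
from st import *
st()
im,d,W=cloud('side','side4.png'); cv2.imwrite('pics/c4.png',cv2.resize(im[110:270,170:310],None,fx=4,fy=3.75,interpolation=cv2.INTER_CUBIC))"
```

```text
t 17.68 tray x,y -0.06826876144080139 0.033061117875958945 z -0.00235501825082398 yaw 2.401031061513239 F [-0.2637  0.1818  0.8914] op 0.004184182561396045
```

View pics/c4.png

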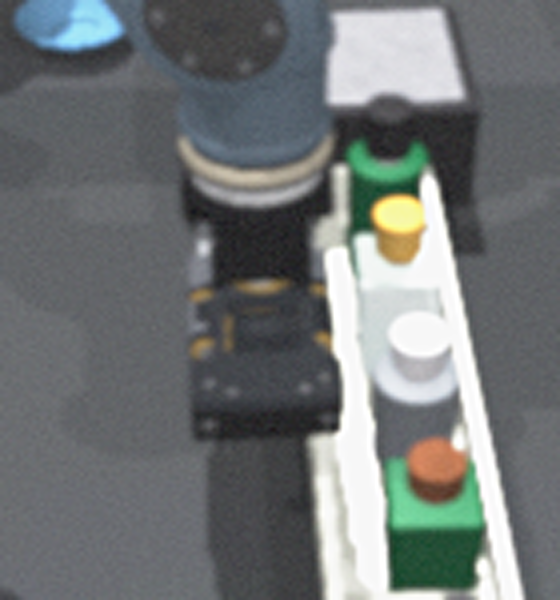

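The bottles are undisturbed and the gripper body clears them (edge at about (335,400), bottles from 360). Nothing shows that the trimmer has rolled out. Now I'll push slowly while watching the force.

Emit:
send_rows(plan=[[255, 0, -0.002, 0, 0], [255, 0, -0.002, 0, 0], [255, 0, -0.002, 0, 0], [255, 0, -0.002, 0, 0], [255, 0, -0.002, 0, 0], [255, 0, -0.002, 0, 0], [255, 0, -0.002, 0, 0], [255, 0, -0.002, 0, 0], [255, 0, -0.0015, 0, 0], [255, 0, -0.0015, 0, 0], [255, 0, -0.001, 0, 0], [255, 0, 0, 0, 0]])

```text
time_s: 18.73
position: [0.5018, 0.007, -0.0023]
tcp_rot: [[0.999, 0.042, 0.0], [0.042, -0.999, -0.0], [0.0, 0.0, -1.0]]
force: [0.4, -3.2, 1.0]
opening: 0.009
grasp_force: 1.6
```

Emit:
send_rows(plan=[[255, 0, -0.001, 0, 0], [255, 0, -0.001, 0, 0], [255, 0, -0.001, 0, 0], [255, 0, 0, 0, 0]])

```text
time_s: 19.07
position: [0.5019, 0.0095, -0.0022]
tcp_rot: [[0.999, 0.042, 0.001], [0.042, -0.999, -0.001], [0.001, 0.001, -1.0]]
force: [-0.8, -5.3, 1.3]
opening: 0.005
grasp_force: 2.8
```

```bash
python3 -c "
from st import *
st()"
```

```text
t 19.07 tray x,y -0.0678663550381225 0.055321747020991546 z -0.0022293940378772456 yaw 2.4148650350025007 F [-0.7598 -5.3263  1.2655] op 0.005494710981692048
```

Emit:
send_rows(plan=[[255, 0, -0.001, 0, 0], [255, 0, -0.001, 0, 0], [255, 0, 0, 0, 0]])

```text
time_s: 19.32
position: [0.5017, 0.0116, -0.0022]
tcp_rot: [[0.999, 0.042, 0.001], [0.042, -0.999, -0.001], [0.001, 0.001, -1.0]]
force: [-0.0, -4.7, 2.4]
opening: 0.003
grasp_force: 2.6
```

Emit:
send_rows(plan=[[255, 0, -0.001, 0, 0], [255, 0, -0.001, 0, 0], [255, 0, 0, 0, 0]])

```text
time_s: 19.57
position: [0.5015, 0.0138, -0.0023]
tcp_rot: [[0.999, 0.042, 0.0], [0.042, -0.999, -0.0], [0.0, 0.0, -1.0]]
force: [-0.4, -5.5, 1.0]
opening: 0.004
grasp_force: 2.4
```

Emit:
send_rows(plan=[[255, 0, -0.001, 0, 0], [255, 0, 0, 0, 0]])

```text
time_s: 19.73
position: [0.5016, 0.0146, -0.0023]
tcp_rot: [[0.999, 0.042, 0.001], [0.042, -0.999, -0.001], [0.001, 0.001, -1.0]]
force: [-1.7, -6.6, 1.0]
opening: 0.003
grasp_force: 2.9
```

Emit:
send_rows(plan=[[255, 0, -0.001, 0, 0], [255, 0, 0, 0, 0]])

```text
time_s: 19.9
position: [0.5016, 0.0155, -0.0023]
tcp_rot: [[0.999, 0.042, 0.001], [0.042, -0.999, -0.001], [0.001, 0.001, -1.0]]
force: [-0.8, -6.0, 0.9]
opening: 0.005
grasp_force: 3.1
```

Emit:
send_rows(plan=[[255, 0, -0.001, 0, 0], [255, 0, 0, 0, 0]])

```text
time_s: 20.07
position: [0.5016, 0.0164, -0.0023]
tcp_rot: [[0.999, 0.042, 0.001], [0.042, -0.999, -0.001], [0.001, 0.001, -1.0]]
force: [0.8, -6.7, 0.7]
opening: 0.006
grasp_force: 3.2
```

Emit:
send_rows(plan=[[255, 0, -0.001, 0, 0], [255, 0, 0, 0, 0]])

```text
time_s: 20.23
position: [0.5016, 0.0174, -0.0023]
tcp_rot: [[0.999, 0.042, 0.001], [0.042, -0.999, -0.001], [0.001, 0.001, -1.0]]
force: [-0.3, -6.7, 0.3]
opening: 0.006
grasp_force: 3.3
```

Emit:
send_rows(plan=[[255, 0, -0.001, 0, 0], [255, 0, 0, 0, 0]])

```text
time_s: 20.4
position: [0.5016, 0.0183, -0.0023]
tcp_rot: [[0.999, 0.042, 0.001], [0.042, -0.999, -0.001], [0.001, 0.001, -1.0]]
force: [-0.9, -6.0, 1.6]
opening: 0.005
grasp_force: 3.4
```

Emit:
send_rows(plan=[[255, 0, -0.001, 0, 0], [255, 0, 0, 0, 0]])

```text
time_s: 20.57
position: [0.5015, 0.0193, -0.0022]
tcp_rot: [[0.999, 0.042, 0.001], [0.042, -0.999, -0.001], [0.001, 0.001, -1.0]]
force: [-0.2, -6.8, 1.0]
opening: 0.005
grasp_force: 3.5
```

Emit:
send_rows(plan=[[255, 0, -0.001, 0, 0], [255, 0, 0, 0, 0]])

```text
time_s: 20.73
position: [0.5015, 0.0203, -0.0023]
tcp_rot: [[0.999, 0.042, 0.001], [0.042, -0.999, -0.001], [0.001, 0.001, -1.0]]
force: [-0.1, -6.8, 1.7]
opening: 0.007
grasp_force: 3.6
```

Emit:
send_rows(plan=[[255, 0, -0.001, 0, 0], [255, 0, 0, 0, 0]])

```text
time_s: 20.9
position: [0.5014, 0.0211, -0.0023]
tcp_rot: [[0.999, 0.043, 0.001], [0.043, -0.999, -0.001], [0.001, 0.001, -1.0]]
force: [-0.4, -7.5, 0.8]
opening: 0.001
grasp_force: 4.0
```

Emit:
send_rows(plan=[[255, 0, -0.001, 0, 0], [255, 0, 0, 0, 0]])

```text
time_s: 21.07
position: [0.5016, 0.0212, -0.0022]
tcp_rot: [[0.999, 0.044, 0.001], [0.044, -0.999, -0.002], [0.001, 0.002, -1.0]]
force: [-0.9, -11.9, 1.1]
opening: 0.004
grasp_force: 6.1
```

Emit:
send_rows(plan=[[255, 0, -0.001, 0, 0], [255, 0, 0, 0, 0]])

```text
time_s: 21.23
position: [0.5016, 0.0213, -0.0022]
tcp_rot: [[0.999, 0.044, 0.001], [0.044, -0.999, -0.003], [0.001, 0.003, -1.0]]
force: [-2.1, -16.9, 1.6]
opening: 0.001
grasp_force: 8.2
```

Emit:
send_rows(plan=[[255, 0, -0.001, 0, 0], [255, 0, 0, 0, 0]])

```text
time_s: 21.4
position: [0.5017, 0.0213, -0.0021]
tcp_rot: [[0.999, 0.045, 0.001], [0.045, -0.999, -0.005], [0.001, 0.005, -1.0]]
force: [-1.6, -21.2, 1.4]
opening: 0.004
grasp_force: 10.3
```

There's a hard stop after about 14 mm of travel, which is the plunger's full stroke. I'll release slowly and look.

Emit:
send_rows(plan=[[255, 0, 0.002, 0, 0], [255, 0, 0.0015, 0, 0], [255, 0, 0.0015, 0, 0], [255, 0, 0.0015, 0, 0], [255, 0, 0.0015, 0, 0], [255, 0, 0.0015, 0, 0], [255, 0, 0.0015, 0, 0], [255, 0, 0.0015, 0, 0], [255, 0, 0, 0, 0]])

```text
time_s: 22.15
position: [0.5012, 0.0127, -0.0024]
tcp_rot: [[0.999, 0.041, -0.0], [0.041, -0.999, 0.001], [-0.0, -0.001, -1.0]]
force: [-0.1, -0.6, -1.5]
opening: 0.003
grasp_force: 0.0
```

Emit:
send_rows(plan=[[255, 0, 0.002, 0, 0], [255, 0, 0.003, 0, 0], [255, 0, 0.006, 0, 0], [255, 0, 0.01, 0, 0], [255, 0, 0.02, 0, 0], [255, 0, 0.02, 0, 0], [255, -0.005, 0.01, -0.02, 0], [255, -0.01, 0, -0.035, 0], [255, -0.01, 0, -0.04, 0], [255, -0.01, 0, -0.04, 0], [255, -0.01, 0.038, 0, 0], [255, -0.01, 0.038, 0, 0], [255, -0.01, 0.038, 0, 0], [255, -0.01, 0.038, 0, 0], [255, -0.01, 0.038, 0, 0], [255, -0.01, 0.038, 0, 0], [255, 0, 0, 0, 0]])

```text
time_s: 23.57
position: [0.4189, -0.2995, 0.1333]
tcp_rot: [[0.999, 0.035, 0.004], [0.035, -0.999, -0.007], [0.004, 0.007, -1.0]]
force: [1.0, -1.2, 0.7]
opening: 0.008
grasp_force: 0.0
```

```bash
python3 -c "
from st import *
st()
prof('side')
im,d,W=cloud('side'); im2,d2,W2=cloud('top')
cv2.imwrite('pics/c5.png',np.hstack([cv2.resize(im[100:250,190:320],(390,450),interpolation=cv2.INTER_CUBIC),cv2.resize(im2[130:280,180:310],(390,450),interpolation=cv2.INTER_CUBIC)]))
prof('top')"
```

```text
t 23.57 tray x,y -0.16359869021909368 -0.24995580745229468 z 0.13330400294637593 yaw 2.0026896079867877 F [ 0.9916 -1.181   0.7098] op 0.008321465957176262
side 0.07 199 [-0.0855 -0.0672 -0.049 ] 0.04505593054901291 y 0.06715915776202576 0.07994870197311407
side 0.09 114 [-0.0871 -0.0681 -0.0495] 0.046184725847021935 y 0.08009527667496749 0.09992825110118514
side 0.11 107 [-0.0869 -0.0695 -0.0488] 0.048473529615883804 y 0.10025308545271523 0.1196519867770293
side 0.13 99 [-0.0886 -0.069  -0.0481] 0.04862493770536469 y 0.12049739003511656 0.13984208746040183
side 0.15 83 [-0.0879 -0.0678 -0.0487] 0.04750160390497504 y 0.14039808999311826 0.15934947776962724
side 0.17 54 [-0.0873 -0.0709 -0.0496] 0.04277555887351492 y 0.1600822773325607 0.17997877284161135
top 0.07 108 [-0.089  -0.0716 -0.0494] 0.04541303589628787 y 0.06872597480227347 0.07966200941918426
top 0.09 189 [-0.0887 -0.0689 -0.0486] 0.04766324008250711 y 0.08001087949342525 0.09992801219100812
top 0.11 201 [-0.0903 -0.0721 -0.0484] 0.04907508118752668 y 0.10001287278693738 0.11977633169422389
top 0.13 206 [-0.0911 -0.0705 -0.0495] 0.049545373340594945 y 0.12001792200116733 0.1399958530238272
top 0.15 90 [-0.0908 -0.071  -0.0491] 0.0482380037847131 y 0.14000553707543278 0.1496430459009545
```

View pics/c5.png

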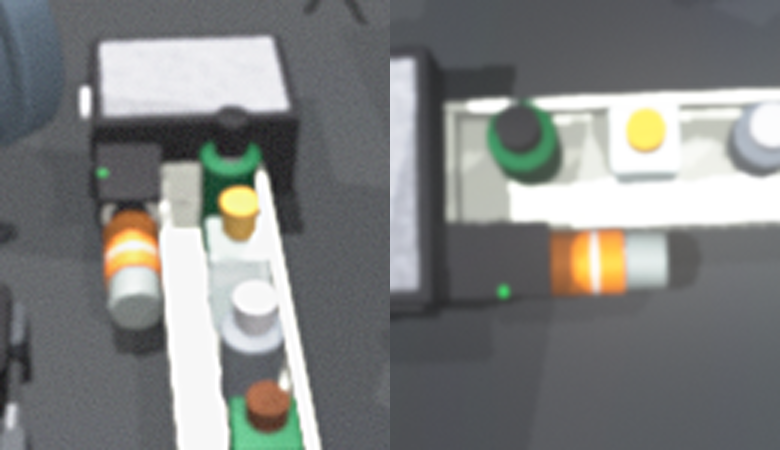

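Left (side view): the trimmer is seated under the visor at (132,225) and lies against the tray. Right (top view): the cap is at (648,260) and the bottles are standing in place. The cap stayed about 7 mm short of the stop. While backing off, the force was zero at a position where the spring had pushed with about 5 N on the way in. So it has clicked in.

```bash
python3 -c "
from rig import hand_in
print(hand_in())"
```

```text
the job is handed in; nothing more can be done
None
```

The trimmer was rolled back against the tray and slid foot first into the charging bay, where the release force and the last pictures show it clicked in and staying by itself; the bottles still stand in place and the job is handed in.

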